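Load the cap tray under the feeder's spring flap

ROBOT

A 7-joint arm with a two-finger parallel gripper is mounted at the origin on the work surface. World frame = base frame: x ahead of the robot, y to its left, z up, the work surface at z = 0. Lengths are in m, angles in rad, forces in N, time in s.
With the tool pointing down it reaches from about 0.4 to 0.9 m from the base axis. Payload 5.6 kg.
Tool frame: the origin (TCP) lies midway between the tips of the shut fingers; the grasp point (between the pads) lies 19 mm behind it; y points along the fingers, z is the direction in which the jaws open and shut, and the axes are right-handed (so a half turn about y gives the same grasp; the last joint's range is limited). The gripper opens to 92 mm and grips with 3 to 60 N. Pads are 20 mm wide; open, the fingers measure 128 mm over their backs; the gripper's body (75 mm by 189 mm) begins 69 mm behind the grasp point.
Start: joints at [-1.33, 0.468, -0.012, 1.603, 0.006, 1.071, -0.056], TCP at [0.182, 0.624, 0.215] pointing down, gripper open.
Joint ranges: [-2.53, 2.53], [-0.31, 2.02], [-1.57, 1.55], [0.28, 2.44], [-1.29, 4.43], [0.15, 1.84], [-2.92, 2.92]. Speed limits (rad/s): [2.57, 2.57, 3.14, 3.14, 3.14, 3.14, 3.14].

INTERFACE

Orientations are given as a 3x3 rotation matrix whose columns are the frame's x, y, z axes.
In Python, from station import env, effector, solver, viewer, workorder, search_frame, tip_of gives the robot as it stands. Calls block until the motion is done:
- env.reach(position, orientation): joint-space move of the TCP to a pose.
- env.movel(position, frame=None, rate=0.15): straight line of the TCP; frame=None keeps the orientation; rate is the mean speed in m/s.
- env.goto_joints(angles): joint-space move.
- effector.release() and effector.grasp(squeeze=None): open the fingers fully, or close them until they stop; squeeze is the grip in N (None keeps the last).
- env.pause(seconds).
- solver.inverse_kinematics(position, orientation): joint angles nearest the present ones, or None.
- env.sense(): the state.
- viewer.read_camera(name): name is "scene" or "side" or "wrist"; returns (picture, depth): 420x560x3 uint8, red, green, blue; 420x560 float32, m along the optical axis (not along the pixel's ray), 0 where there is no reading.
- viewer.camera_info(name): a dict with "intrinsics" (3x3 intrinsics, pixels), "eye" and "rotation" of the camera in the world; the wrist camera has in their place "T_tool_cam" (4x4, takes a point from camera to tool coordinates, whose origin is the TCP and whose axes are the tool frame's). Camera axes: x right, y up, looking along -z (the intrinsics and any distortion apply to the point x, -y, -z); pixel columns grow to the right and rows downward; lengths in m; the calibration is good to about 2 mm. A picture is of the moment at which its call begins: read the wrist's pose just before it. camera_info takes no time and is no camera call.
A pose or a line that the arm cannot do raises env.PlanningError and nothing moves.
- workorder.finish_job(): hands the job in, once; it reports no verdict.
Trained networks look in the newest picture that a camera, given by its name, has taken for a name from the list of things; names that differ only in an ending like _2 or _b are one class to them, and where a whole thing is asked for, a point or a joint stands for the part that bears it (a point fixed in the world has none). Each returns a list of dicts, best first, with "score" (0 to 1); they miss things now and then, are a little off and sometimes report something else, mostly with a low value. They report only what shows in the picture. A call takes as long as a camera call.
- search_frame(camera, name): "at" ([x, y, z] in m, in world coordinates, good to about 4 mm: the middle of the surface that is visible of it).
- tip_of(camera, name): "at" ([x, y, z] in m, in world coordinates, good to about 4 mm: a listed point, or the origin of a listed thing).
The state is a dict: "t": time; "joint_positions": joint angles; "joint_velocities": joint speeds; "tau": joint torques, N m; "ee_pos": TCP position; "tcp_rot": TCP orientation; "wrist_force": force on the tool from outside, world axes, zero at the start; "moment": the same for the moment, N m; "gripper_width": finger opening in m.
Only numpy, scipy, OpenCV 4.12 (cv2) and the standard library are available. Lean on these libraries where they do the work, as an engineer would, in place of code of your own. Each camera call takes 0.05 s, during which the arm holds its last target.

TASK

Load the tray of bottle caps into the bench feeder: with one fingertip press the long pedal down so that the spring flap stands well clear of the tray, and with the other fingertip push the tray along its lane under the flap until it is fully home against the end stop, keeping the flap held up all the way. Then back off and let the flap come down on the tray. Do not grasp or lift the tray, and leave the bottle, the roll of tape and the wrench alone.

Things in the scene. Friction and masses are not known exactly. Their poses are not given: they have to be found in the camera images.
- feeder: Fixed steel feeder. Origin on the bench top, on the lane's centre line, under the flap's front edge; +x along the lane away from the robot (pushing direction), +y to the pedal side, z up. Base plate x -205 to +115, y -55 to +110 mm, its top the deck at z = 12 mm. Lane 48 mm wide, walls up to z = 34 mm, open at the near end x = -200 mm. Low housing (76 mm high) at x 110 to 200 mm.
- stop (a point): Middle of the end stop's face towards the tray, at feeder x = +85 mm, y = 0, z = 30 mm; the stop's top is at z = 48 mm. The tray is home when its nose touches this face; its centre is then at feeder x = +30 mm and its tail at x = -25 mm, still in front of the flap. Axes as the feeder's.
- tray_mid (a point): Centre (half-way up) of the loose grey cap tray, 110 mm long (own x, along the lane) x 44 wide x 40 high, 0.17 to 0.35 kg, three brass caps inside. It starts in the lane on the deck, wholly in front of the flap, nose 10 to 50 mm short of it. Push on its near end face; the lane walls guide it.
- flap (a joint): Hinge of flap and pedal, one bent steel plate. 0 closed, grows as the flap rises, stop at 0.95 rad. Flap: feeder x 0 to +75 mm, reaches 53 mm from the rod across the lane (-y), 3 mm thick; closed it slopes 0.35 rad down and blocks the tray, above 0.35 rad it stands clear of it; let down on the tray it rests at about 0.26. Spring-closed: 1 to 2 N on the pedal at first, about 5 N at 0.8 rad.
- hinge (a point): Point on the axis of the 8 mm hinge rod, above the flap's front edge: feeder x = 0, y = +30 mm, z = 58 mm. The rod runs along feeder x from -187 to +83 mm, between posts 67 mm high at x = -192 and +88 mm. A hand pressing the pedal and pushing the tray straddles the rod. Axes as the feeder's.
- pedal (a point): Point on the pedal's top face, 40 mm out (+y) from the rod, at feeder x = -85 mm. Pedal: flat ribbed plate, feeder x -180 to +10 mm, reaching 58 mm out, 4 mm thick. Closed it slopes 0.175 rad up outwards (this point at z = 67 mm) and turns down as the joint grows; at joint value 0.8 this point is at z = 36 mm. Press it anywhere along its length; a fingertip can slide along it.
- bottle: Bystander: standing red bottle with brass cap, 62 mm diameter, 201 mm high; origin at the centre of its foot. Stands beside the feeder on the pedal side.
- tape: Bystander: roll of paper tape, 90 mm diameter, 45 mm high, lying flat; origin at the centre of its underside. On the other side of the feeder from the pedal.
- wrench: Bystander: steel wrench lying flat on the bench, about 180 mm long along its x; on the other side of the feeder from the pedal.

How it is judged:
By the outcome, as a careful person would: the job done as asked, in the order asked, and still so for the second after the job is handed in, with the robot touching nothing.
It also fails if it takes over 40 s, if anything falls off the work surface, if the arm or the gripper's body presses on something with over 40 N, if the wrist force passes 120 N, or if a joint passes its speed limit or range.

## Working session

There is one attempt and no reset: what is moved stays moved. The work goes in short steps, each a Python script; the robot and the scene stay as the last script left them, time stands still between calls to the robot, and variables do not carry over. Pictures are saved under pics/ and viewed, and the job is handed in when it is done.

```bash
ls; mkdir -p pics; python3 - <<'E'
from station import env, effector, solver, viewer, workorder, search_frame, tip_of
import cv2,numpy as np
np.set_printoptions(precision=4,suppress=True)
s=env.sense();print(s['t'],s['ee_pos'],s['tcp_rot'],s['gripper_width'])
for c in ["scene","side"]:
    p,d=viewer.read_camera(c);cv2.imwrite(f"pics/{c}0.png",p[:,:,::-1])
    i=viewer.camera_info(c);print(c,i)
    for n in ["feeder","stop","tray_mid","hinge","pedal","bottle","tape","wrench"]:
        print(c,n,[(r['at'],round(r['score'],2)) for r in tip_of(c,n)[:2]])
print(env.sense()['t'])
E
```

```text
pics
0.0 [0.1819 0.6234 0.2137] [[ 0.96   -0.0004  0.28  ]
 [-0.28   -0.0017  0.96  ]
 [ 0.0001 -1.     -0.0017]] 0.09185188085615108
scene {'intrinsics': array([[401.6612,   0.    , 270.8157],
       [  0.    , 401.6612, 214.6582],
       [  0.    ,   0.    ,   1.    ]]), 'eye': array([1.0447, 0.3549, 0.7947]), 'rotation': array([[-0.5723, -0.6778,  0.4615],
       [ 0.8198, -0.4611,  0.3395],
       [-0.0173,  0.5726,  0.8196]])}
scene feeder [([0.6214, 0.0466, 0.0041], 0.61)]
scene stop []
scene tray_mid [([0.5514, 0.0442, 0.0355], 0.81)]
scene hinge [([0.6221, 0.0746, 0.0594], 0.94)]
scene pedal [([0.5381, 0.1161, 0.0659], 0.93)]
scene bottle [([0.6781, 0.2883, 0.001], 0.9)]
scene tape [([0.4755, -0.161, 0.002], 0.62), ([0.7046, 0.0437, 0.0332], 0.59)]
scene wrench [([0.6693, -0.1267, -0.0032], 0.79)]
side {'intrinsics': array([[450.6304,   0.    , 282.6403],
       [  0.    , 450.6304, 213.1679],
       [  0.    ,   0.    ,   1.    ]]), 'eye': array([0.3338, 0.7975, 0.7363]), 'rotation': array([[-0.9404,  0.2003, -0.2749],
       [-0.3397, -0.5901,  0.7324],
       [-0.0155,  0.7821,  0.6229]])}
side feeder [([0.6229, 0.0441, 0.0003], 0.6)]
side stop [([0.7047, 0.0419, 0.0268], 0.91), ([0.6257, 0.0755, 0.0548], 0.18)]
side tray_mid [([0.5505, 0.0499, 0.031], 0.7)]
side hinge [([0.623, 0.0769, 0.0567], 0.71), ([0.7059, 0.0395, 0.0275], 0.3)]
side pedal [([0.5369, 0.1128, 0.0692], 0.62)]
side bottle [([0.6801, 0.2884, -0.0009], 0.75)]
side tape []
side wrench [([0.6662, -0.1241, 0.0011], 0.59)]
0.9
```

View pics/scene0.png

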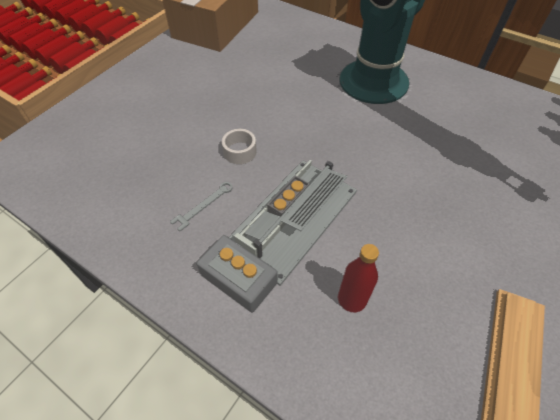

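View pics/side0.png

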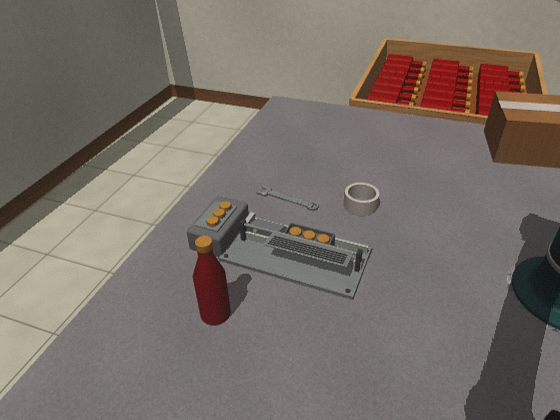

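The tray sits in the lane with the pedal plate beside it, and the bottle is far out on the pedal side. I'll fit the feeder pose from all detections and check it with an overlay.

```bash
cat > h.py <<'E'
from station import env, effector, solver, viewer, workorder, search_frame, tip_of
import cv2,numpy as np
np.set_printoptions(precision=4,suppress=True)
def proj(c,P,ee=None,R=None):
    i=viewer.camera_info(c);P=np.atleast_2d(P)
    if c=="wrist":
        T=i['T_tool_cam'];q=(P-ee)@R;q=(q-T[:3,3])@T[:3,:3]
    else: q=(P-i['eye'])@i['rotation']
    q=q*[1,-1,-1]
    u=q@i['intrinsics'].T
    return u[:,:2]/u[:,2:]
def F(fo,P):
    x,y,a=fo;P=np.atleast_2d(P);c,s=np.cos(a),np.sin(a)
    return np.c_[x+c*P[:,0]-s*P[:,1],y+s*P[:,0]+c*P[:,1],P[:,2]]
def overlay(img,c,fo,segs,ee=None,R=None,scale=1):
    im=img[:,:,::-1].copy()
    for a,b,col in segs:
        t=np.linspace(0,1,15)[:,None]
        p=proj(c,F(fo,np.array(a)+t*(np.array(b)-np.array(a))),ee,R)
        cv2.polylines(im,[np.round(p*8).astype(int)],False,col,1,cv2.LINE_AA,3)
    return im
G=(0,255,0);Rr=(0,0,255);B=(255,128,0)
SEGS=[((-.205,-.055,.012),(.115,-.055,.012),G),((-.205,.11,.012),(.115,.11,.012),G),((-.205,-.055,.012),(-.205,.11,.012),G),
((-.187,.03,.058),(.083,.03,.058),Rr),((-.2,-.024,.034),(.085,-.024,.034),B),
((-.18,.087,.07),(.01,.087,.07),Rr),((.11,-.055,.076),(.11,.055,.076),G)]
E
python3 - <<'E'
from h import *
from scipy.optimize import least_squares
M={"feeder":(0,0,0),"stop":(.085,0,.03),"hinge":(0,.03,.058),"pedal":(-.085,.0694,.067)}
obs=[];tr=[]
ims={}
for k in range(4):
  for c in ["scene","side"]:
    ims[c],_=viewer.read_camera(c)
    for n in M:
        r=tip_of(c,n)
        if r and r[0]['score']>.5: obs.append((M[n],r[0]['at']))
    r=tip_of(c,"tray_mid")
    if r and r[0]['score']>.5: tr.append(r[0]['at'])
m=np.array([o[0] for o in obs]);w=np.array([o[1] for o in obs])
s=least_squares(lambda p:(F(p,m)-w)[:,:2].ravel()/.003,[.622,.045,0],loss='soft_l1')
fo=s.x;print(fo,np.degrees(fo[2]),len(obs),np.std((F(fo,m)-w),axis=0),(F(fo,m)-w).mean(0))
np.save("fo.npy",fo)
t=np.median(tr,0);d=t[:2]-fo[:2];c,sn=np.cos(fo[2]),np.sin(fo[2]);print("tray",t,"feeder frame",c*d[0]+sn*d[1],-sn*d[0]+c*d[1],np.std(tr,axis=0))
for cc in ims:
    im=overlay(ims[cc],cc,fo,SEGS)
    p=proj(cc,F(fo,[-.05,.02,.04]))[0].astype(int)
    y0,x0=max(0,p[1]-90),max(0,p[0]-120)
    cv2.imwrite(f"pics/ov_{cc}.png",cv2.resize(im[y0:y0+180,x0:x0+240],None,fx=3.2,fy=3.2,interpolation=cv2.INTER_CUBIC))
p,_=viewer.read_camera("wrist");cv2.imwrite("pics/w0.png",p[:,:,::-1])
print(viewer.camera_info("wrist"),env.sense()['t'])
E
```

```text
[ 0.6213  0.0451 -0.0239] -1.3687197048860282 31 [0.0017 0.0019 0.0026] [ 0.     -0.0002 -0.001 ]
tray [0.5532 0.0459 0.0318] feeder frame -0.06809175104767022 -0.0009080797320313688 [0.0013 0.0016 0.0013]
{'intrinsics': array([[318.9502,   0.    , 280.4173],
       [  0.    , 318.9502, 208.0649],
       [  0.    ,   0.    ,   1.    ]]), 'T_tool_cam': array([[-0.002 , -0.9716, -0.2364, -0.0659],
       [ 0.0001,  0.2364, -0.9716, -0.1706],
       [ 1.    , -0.002 , -0.0004, -0.    ],
       [ 0.    ,  0.    ,  0.    ,  1.    ]])} 3.35
```

View pics/ov_scene.png

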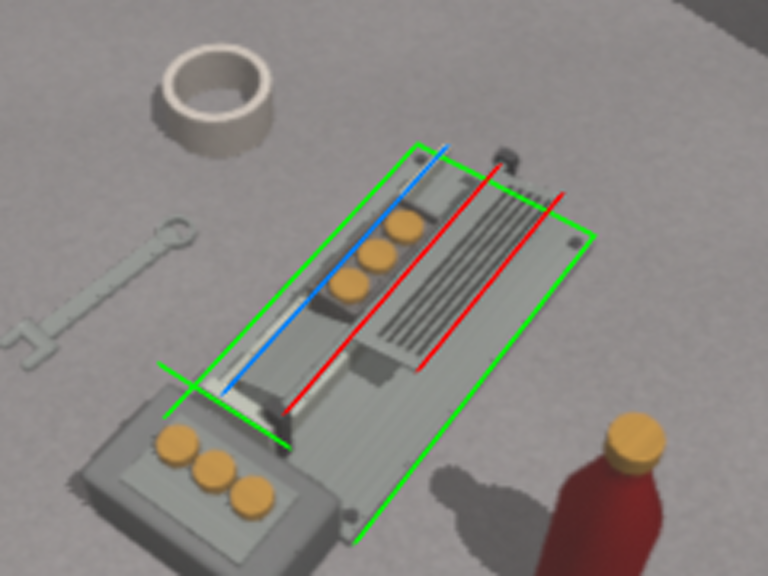

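View pics/ov_side.png

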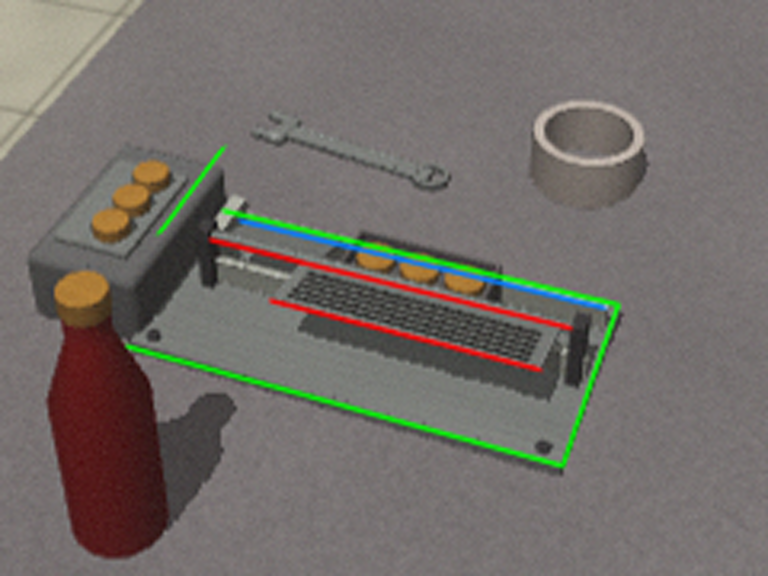

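View pics/w0.png

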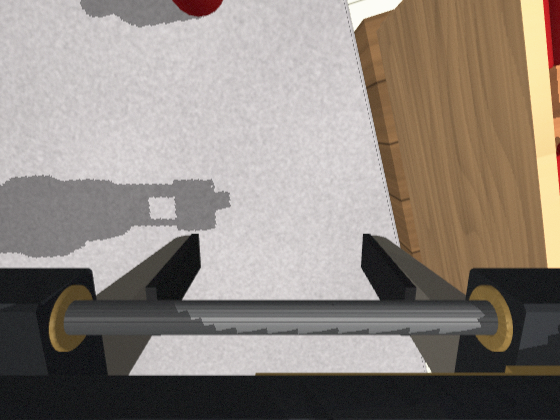

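```bash
python3 - <<'E'
import cv2
i=cv2.imread("pics/w0.png")[215:385,80:480]
cv2.imwrite("pics/w0z.png",cv2.convertScaleAbs(cv2.resize(i,None,fx=2,fy=2,interpolation=cv2.INTER_CUBIC),alpha=2,beta=30))
E
python3 - <<'E'
from h import *
# project TCP-frame points of finger tips for shape
T=viewer.camera_info("wrist")['T_tool_cam']
I=np.eye(3);z=np.zeros(3)
for y in [0,-.019,-.04]:
  for x in [-.01,.01]:
    for zz in [.046,.064]:
      print(y,x,zz,proj("wrist",[[x,y,zz]],z,I)[0],proj("wrist",[[x,y,-zz]],z,I)[0])
E
```

```text
0 -0.01 0.046 [362.2667 233.2306] [198.3088 232.9151]
0 -0.01 0.064 [394.3378 233.2923] [166.2226 232.8534]
0 0.01 0.046 [360.0909 266.3206] [200.3536 266.0196]
0 0.01 0.064 [391.3367 266.3794] [169.0934 265.9607]
-0.019 -0.01 0.046 [371.6764 245.0504] [188.8604 244.7013]
-0.019 -0.01 0.064 [407.4354 245.1187] [153.0827 244.6329]
-0.019 0.01 0.046 [368.9883 281.4988] [191.404  281.1674]
-0.019 0.01 0.064 [403.7242 281.5637] [156.6504 281.1026]
-0.04 -0.01 0.046 [384.9613 261.7381] [175.52   261.3423]
-0.04 -0.01 0.064 [425.9267 261.8155] [134.5301 261.2648]
-0.04 0.01 0.046 [381.4609 302.7761] [178.8576 302.4032]
-0.04 0.01 0.064 [421.0891 302.8491] [139.2064 302.3302]
```

View pics/w0z.png

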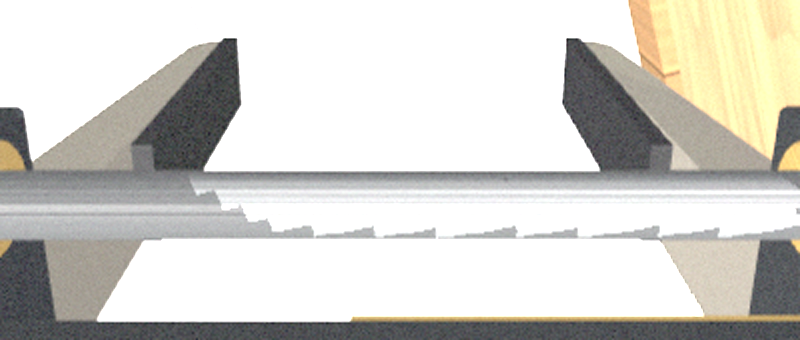

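Overlays fit: rod, pedal edges and base plate all lie on their lines. The wrist view shows fingertips with inner faces at ±46 mm. I'll yaw the hand about 22° so the open fingers straddle the rod, with the tray finger at y≈-14 and the pedal finger at y≈+71.

```bash
cat >> h.py <<'E'
fo=np.load("fo.npy")
psi=np.arcsin(.38)
def ori():
    a=fo[2]; s,c=np.sin(psi-a),np.cos(psi-a)
    return np.array([[c,0,s],[-s,0,c],[0,-1,0]],float)
def tcp(ax,ay,z):  # contact corner of tray finger in feeder frame -> world TCP
    s,c=np.sin(psi),np.cos(psi)
    return F(fo,[ax+.046*s-.010*c, ay+.046*c+.010*s, z])[0]
E
python3 - <<'E'
from h import *
R=ori();print(R,np.linalg.det(R))
for a in [(-.137,.12),(-.137,.038),(-.025,.038)]:
    p=tcp(a[0],-.014,a[1]);print(p,solver.inverse_kinematics(p,R))
p=env.sense()['ee_pos'];env.movel([p[0],p[1],.31])
env.reach(tcp(-.137,-.014,.28),R)
env.movel(tcp(-.137,-.014,.12),rate=.12)
env.pause(.2)
s=env.sense();print(s['t'],s['ee_pos'],tcp(-.137,-.014,.12),s['wrist_force'])
for c in ["scene","side","wrist"]:
    im,_=viewer.read_camera(c);S=SEGS
    o=overlay(im,c,fo,SEGS if c=="wrist" else [],s['ee_pos'],s['tcp_rot'])
    if c!="wrist":
        q=proj(c,F(fo,[-.05,.02,.06]))[0].astype(int);y0,x0=max(0,q[1]-90),max(0,q[0]-120)
        o=cv2.resize(o[y0:y0+180,x0:x0+240],None,fx=3.2,fy=3.2,interpolation=cv2.INTER_CUBIC)
    cv2.imwrite(f"pics/a_{c}.png",o)
print([(r['at'],r['score']) for r in tip_of("wrist","tray_mid")],tcp(-.137,-.014,.1))
E
```

```text
[[ 0.9156  0.      0.402 ]
 [-0.402   0.      0.9156]
 [ 0.     -1.      0.    ]] 0.9999999999999999
[0.4933 0.0805 0.12  ] [-0.5307  0.3539  0.3614  2.0647 -0.1803  0.7522  1.0995]
[0.4933 0.0805 0.038 ] [-0.4302  0.494   0.2454  2.0976 -0.2141  0.5731  1.1247]
[0.6053 0.0779 0.038 ] [-0.373   0.6324  0.2539  1.829  -0.2302  0.7088  1.1665]
8.0583 [0.4936 0.0807 0.1205] [0.4933 0.0805 0.12  ] [-0.3367 -0.3169 -0.1899]
[([0.5559, 0.0478, 0.0348], 0.88)] [0.4933 0.0805 0.1   ]
```

View pics/a_wrist.png

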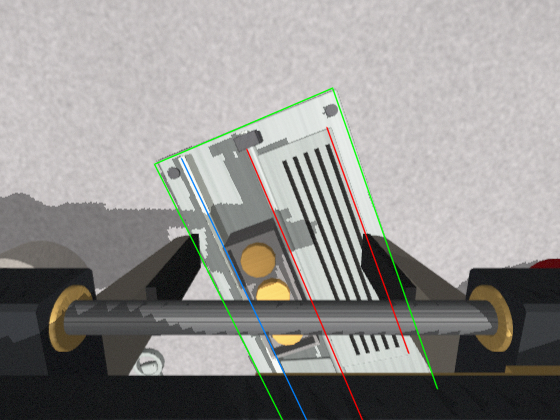

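View pics/a_side.png

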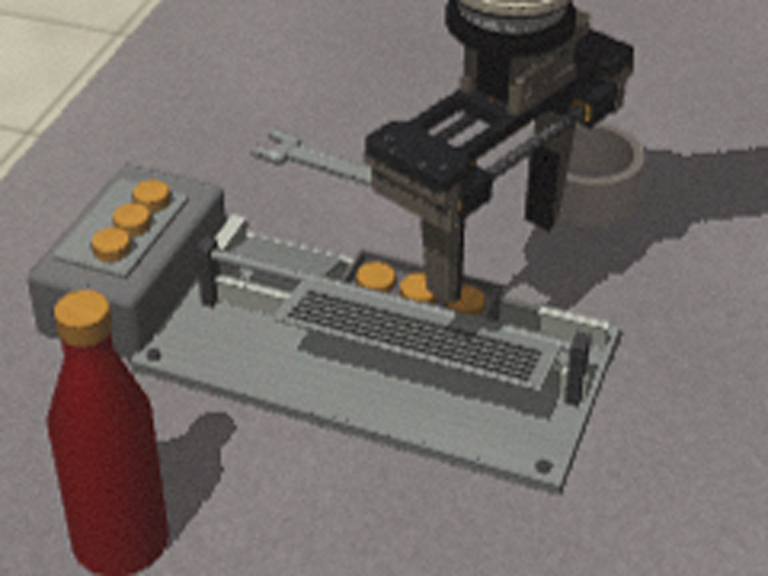

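View pics/a_scene.png

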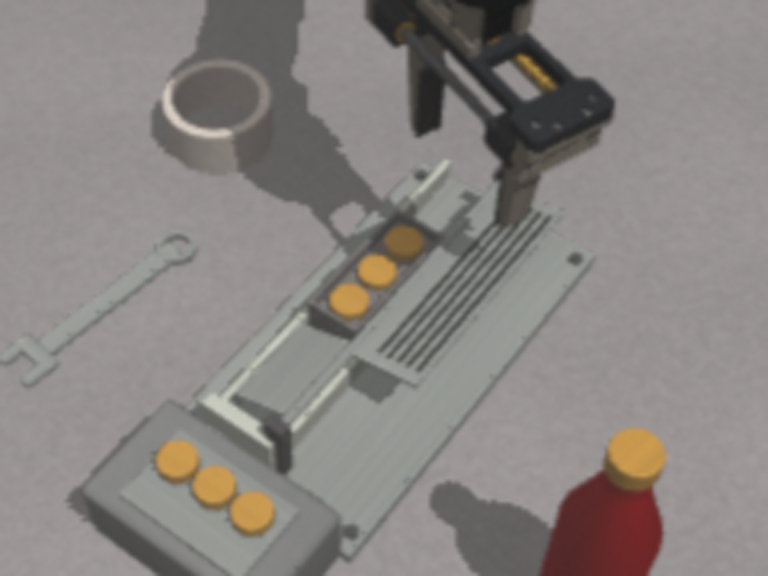

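Wrist overlay agrees (rod and pedal lines on the real ones). The left finger is over the lane behind the tray and the right one over the pedal. Descending now.

```bash
python3 - <<'E'
from h import *
f0=env.sense()['wrist_force']
for z in [.075,.06,.05,.042,.038]:
    env.movel(tcp(-.137,-.014,z),rate=.08)
    s=env.sense();print(z,s['t'],s['ee_pos'],s['wrist_force']-f0)
for c in ["scene","side","wrist"]:
    o,_=viewer.read_camera(c);o=o[:,:,::-1]
    if c!="wrist":
        q=proj(c,F(fo,[-.05,.02,.06]))[0].astype(int);y0,x0=max(0,q[1]-90),max(0,q[0]-120)
        o=cv2.resize(o[y0:y0+180,x0:x0+240],None,fx=3.2,fy=3.2,interpolation=cv2.INTER_CUBIC)
    cv2.imwrite(f"pics/b_{c}.png",o)
E
```

```text
0.075 8.975 [0.4935 0.0804 0.075 ] [ 0.9384  0.35   -0.8744]
0.06 9.3083 [0.4937 0.0808 0.0601] [-0.4174  0.86    2.2744]
0.05 9.5833 [0.4938 0.0806 0.0502] [1.1334 0.7278 3.4348]
0.042 9.8333 [0.4939 0.0806 0.0424] [1.6235 0.8786 3.1592]
0.038 10.0833 [0.4938 0.0806 0.0384] [1.2235 0.708  4.5963]
```

View pics/b_scene.png

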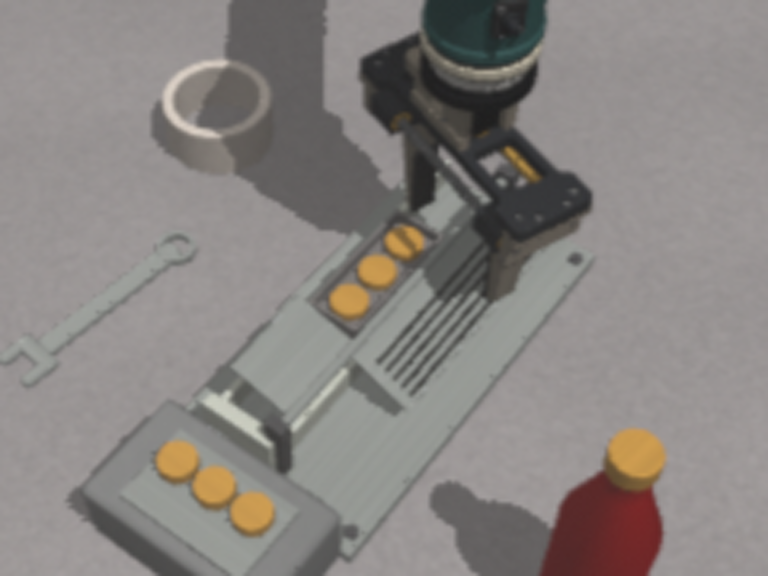

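View pics/b_side.png

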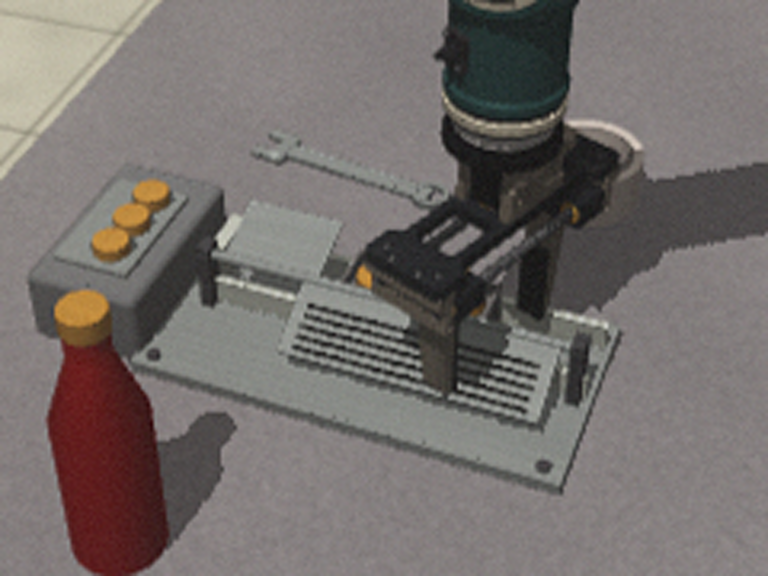

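View pics/b_wrist.png

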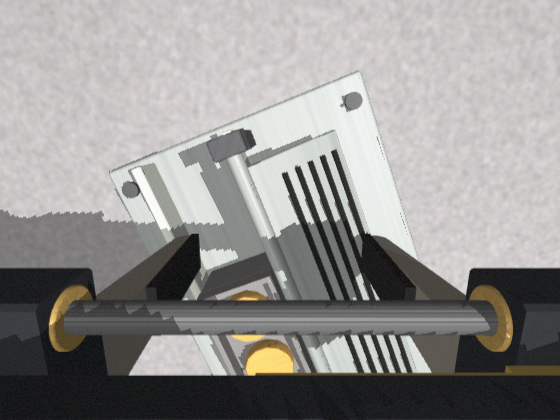

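Flap is well up, with the finger on the pedal and the tray finger just behind the tray tail. Pushing now.

```bash
python3 - <<'E'
from h import *
def st(ax):
    s=env.sense();print(round(ax,4),round(s['t'],2),s['ee_pos']-tcp(ax,-.014,.038),s['wrist_force']);return s
for ax in [-.125,-.11,-.09,-.07,-.05,-.036]:
    env.movel(tcp(ax,-.014,.038),rate=.05);s=st(ax)
    if s['wrist_force'][0]<-15: print("STOP");break
for c in ["scene","side","wrist"]:
    o,_=viewer.read_camera(c);o=o[:,:,::-1]
    if c!="wrist":
        q=proj(c,F(fo,[-.02,.02,.06]))[0].astype(int);y0,x0=max(0,q[1]-90),max(0,q[0]-120)
        o=cv2.resize(o[y0:y0+180,x0:x0+240],None,fx=3.2,fy=3.2,interpolation=cv2.INTER_CUBIC)
    cv2.imwrite(f"pics/c_{c}.png",o)
E
```

```text
-0.125 10.62 [-0.0003  0.0006 -0.0003] [-1.4775  3.11    3.3699]
-0.11 11.07 [-0.0001  0.     -0.0002] [-2.6733  2.7653  3.4835]
-0.09 11.62 [ 0.0001 -0.0001  0.    ] [-2.2697  1.6316  3.2246]
-0.07 12.18 [-0.0001 -0.0001  0.    ] [-2.7246  0.5029  3.8818]
-0.05 12.72 [0.0002 0.     0.0001] [-3.3003  1.8933  3.0778]
-0.036 13.16 [0.0001 0.     0.0001] [-2.1973  1.2948  3.7096]
```

View pics/c_scene.png

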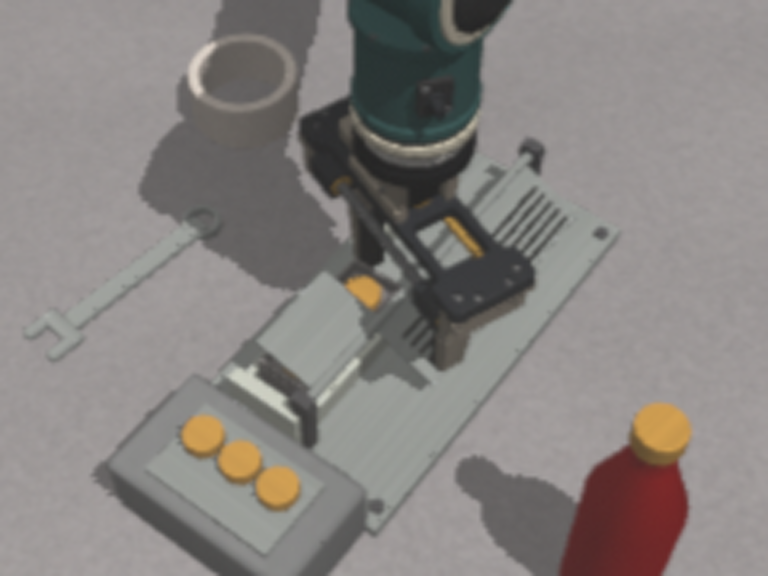

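View pics/c_side.png

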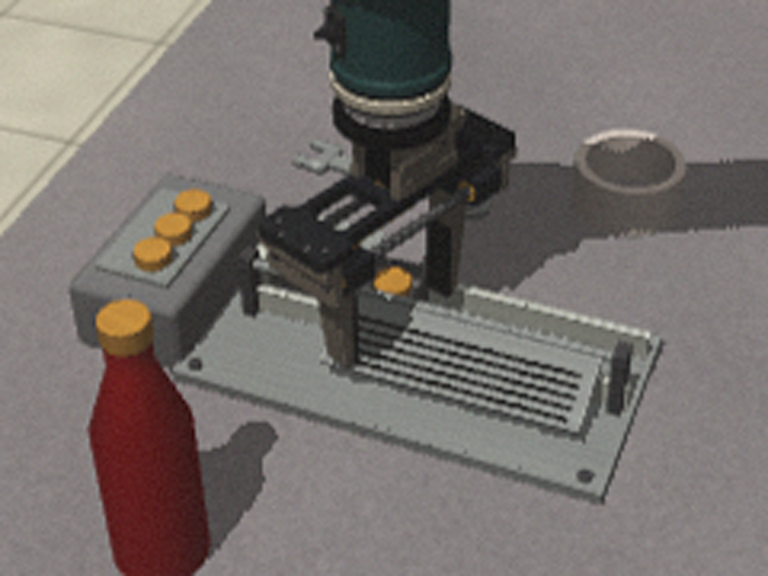

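View pics/c_wrist.png

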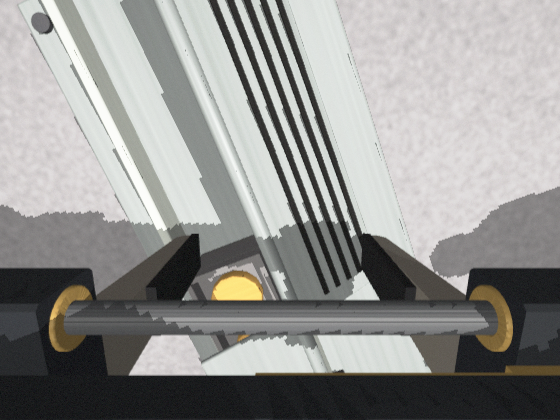

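Tray is under the raised flap, and the flap is still held. Stepping the rest until the stop resists.

```bash
python3 - <<'E'
from h import *
ax=-.036
while ax<-.016:
    ax+=.002 if ax<-.0305 else .001
    env.movel(tcp(ax,-.014,.038),rate=.03)
    env.pause(.08)
    F_=np.mean([env.sense()['wrist_force'] for _ in range(3)],0);s=env.sense()
    print(round(ax,4),round(s['t'],2),s['ee_pos']-tcp(ax,-.014,.038),F_)
    if F_[0]<-13: break
for c in ["scene","side","wrist"]:
    o,_=viewer.read_camera(c);o=o[:,:,::-1]
    if c!="wrist":
        q=proj(c,F(fo,[-.0,.02,.06]))[0].astype(int);y0,x0=max(0,q[1]-70),max(0,q[0]-95)
        o=cv2.resize(o[y0:y0+140,x0:x0+190],None,fx=4,fy=4,interpolation=cv2.INTER_CUBIC)
    cv2.imwrite(f"pics/d_{c}.png",o)
E
```

```text
-0.034 13.64 [-0.0007  0.     -0.0001] [-4.6168  1.0477  5.0539]
-0.032 13.97 [-0.0012 -0.     -0.0002] [-6.935   1.3     5.6894]
-0.03 14.31 [-0.0014 -0.     -0.0002] [-6.482   0.8923  5.9851]
-0.029 14.64 [-0.0016 -0.     -0.0002] [-7.757   0.9705  6.1088]
-0.028 14.97 [-0.0017 -0.0001 -0.0002] [-6.8549  0.2537  6.0585]
-0.027 15.31 [-0.0017 -0.0001 -0.0002] [-6.364   1.344   5.9008]
-0.026 15.64 [-0.0017 -0.0001 -0.0002] [-6.531   1.6444  6.2891]
-0.025 15.97 [-0.0025 -0.     -0.0003] [-8.8257  1.3791  7.8687]
-0.024 16.31 [-0.0034 -0.0001 -0.0003] [-11.7252   1.442    9.5073]
-0.023 16.64 [-0.0043 -0.0001 -0.0004] [-13.4866   2.0574  12.3798]
```

View pics/d_scene.png

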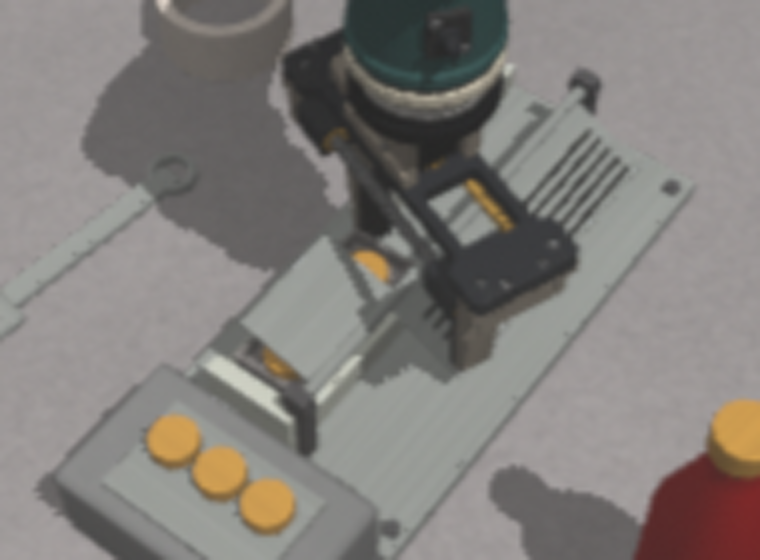

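View pics/d_side.png

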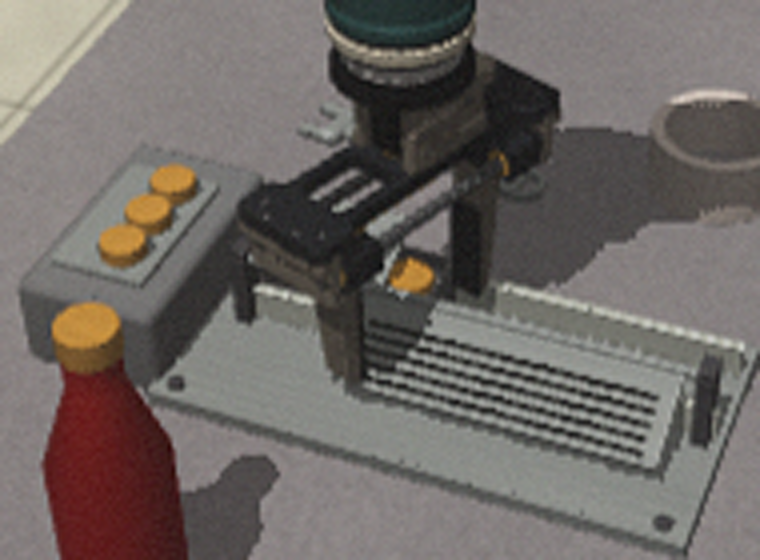

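The finger halted at ax≈-27.4 mm with rising force, 2.4 mm short of the nominal -25, so I need to confirm it is the stop rather than a snag.

```bash
python3 - <<'E'
from h import *
def inv(t):
    d=np.array(t[:2])-fo[:2];c,sn=np.cos(fo[2]),np.sin(fo[2]);return np.round([c*d[0]+sn*d[1],-sn*d[0]+c*d[1],t[2]],4)
for c in ["scene","side","wrist"]:
    im,dp=viewer.read_camera(c);s=env.sense()
    for n in ["tray_mid","stop","hinge"]:
        print(c,n,[(inv(r['at']),round(r['score'],2)) for r in tip_of(c,n)[:2]])
    if c=="scene":
        H=[((-.025+e,-.022,.052),(-.025+e,.022,.052),G) for e in (0,)]+[((.085,-.024,.048),(.085,.024,.048),Rr),((.085,-.022,.052),(.085,.022,.052),B)]
        o=overlay(im,c,fo,H)
        q=proj(c,F(fo,[.04,0,.05]))[0].astype(int)
        for nm,a in(("e1",o),("e0",im[:,:,::-1])):
            cv2.imwrite(f"pics/{nm}.png",cv2.resize(a[q[1]-35:q[1]+35,q[0]-45:q[0]+45],None,fx=8,fy=8,interpolation=cv2.INTER_CUBIC))
        # profile of 3D points in the lane
        i=viewer.camera_info(c);v,u=np.mgrid[0:420,0:560];K=i['intrinsics']
        P=np.stack([(u-K[0,2])/K[0,0]*dp,-(v-K[1,2])/K[1,1]*dp,-dp],-1)@i['rotation'].T+i['eye']
        d=P[...,:2]-fo[:2];cs,sn=np.cos(fo[2]),np.sin(fo[2])
        X=cs*d[...,0]+sn*d[...,1];Y=-sn*d[...,0]+cs*d[...,1]
        m=(dp>0)&(abs(Y)<.018)&(X>.055)&(X<.11)
        o=np.argsort(X[m]);print(np.c_[X[m],Y[m],P[...,2][m]][o][::2])
print(s['ee_pos'],s['wrist_force'],s['t'])
E
```

```text
scene tray_mid [(array([ 0.0275, -0.0023,  0.0332]), 0.48)]
scene stop [(array([0.0783, 0.0007, 0.0313]), 0.9)]
scene hinge [(array([0.0019, 0.031 , 0.0568]), 0.73)]
[[ 0.0552  0.0155  0.0633]
 [ 0.0552 -0.0031  0.0705]
 [ 0.0554  0.013   0.0653]
 [ 0.0556  0.0053  0.0704]
 [ 0.0556  0.0025  0.0681]
 [ 0.0558 -0.0161  0.0755]
 [ 0.0564 -0.0077  0.0718]
 [ 0.0568  0.0114  0.0657]
 [ 0.0569 -0.0153  0.0736]
 [ 0.0572  0.0091  0.0679]
 [ 0.0574  0.0146  0.0652]
 [ 0.0575  0.0173  0.0638]
 [ 0.0579 -0.0065  0.0708]
 [ 0.0586 -0.0167  0.0744]
 [ 0.0587  0.0129  0.0654]
 [ 0.0589  0.0128  0.0615]
 [ 0.0591  0.0158  0.0645]
 [ 0.0592  0.0026  0.0686]
 [ 0.0595 -0.0106  0.073 ]
 [ 0.0598 -0.0074  0.0762]
 [ 0.0599 -0.0024  0.069 ]
 [ 0.0605  0.0034  0.067 ]
 [ 0.0607 -0.0043  0.0723]
 [ 0.0608  0.0063  0.0659]
 [ 0.0609  0.0117  0.0631]
 [ 0.061   0.0173  0.0643]
 [ 0.0613  0.0146  0.0622]
 [ 0.062  -0.0168  0.0745]
 [ 0.0623 -0.0086  0.0705]
 [ 0.0625 -0.0002  0.0702]
 [ 0.0628 -0.0134  0.0746]
 [ 0.0631  0.0107  0.065 ]
 [ 0.0637 -0.0021  0.07  ]
 [ 0.064  -0.0179  0.076 ]
 [ 0.0641 -0.004
[... 4031 characters left out ...]
7]
 [ 0.0966  0.0046  0.0372]
 [ 0.0967 -0.0142  0.0444]
 [ 0.0967 -0.0125  0.0334]
 [ 0.0968 -0.0032  0.0426]
 [ 0.0969  0.0112  0.0484]
 [ 0.0969  0.0168  0.0498]
 [ 0.0969  0.0124  0.0282]
 [ 0.0969 -0.0038  0.0336]
 [ 0.0971  0.0085  0.0461]
 [ 0.0971  0.0025  0.0402]
 [ 0.0974  0.0057  0.0437]]
side tray_mid [(array([0.0279, 0.0004, 0.0299]), 0.45)]
side stop [(array([ 0.0831, -0.0023,  0.0294]), 0.61), (array([-0.0824,  0.0638,  0.0387]), 0.6)]
side hinge [(array([-0.0018,  0.0341,  0.0559]), 0.76)]
wrist tray_mid [(array([-0.0872,  0.065 ,  0.0399]), 0.5)]
wrist stop []
wrist hinge [(array([-0.0038,  0.026 ,  0.0606]), 0.55)]
[0.603  0.0778 0.0376] [-13.6541   1.2166  12.4827] 17.2417
```

View pics/e1.png

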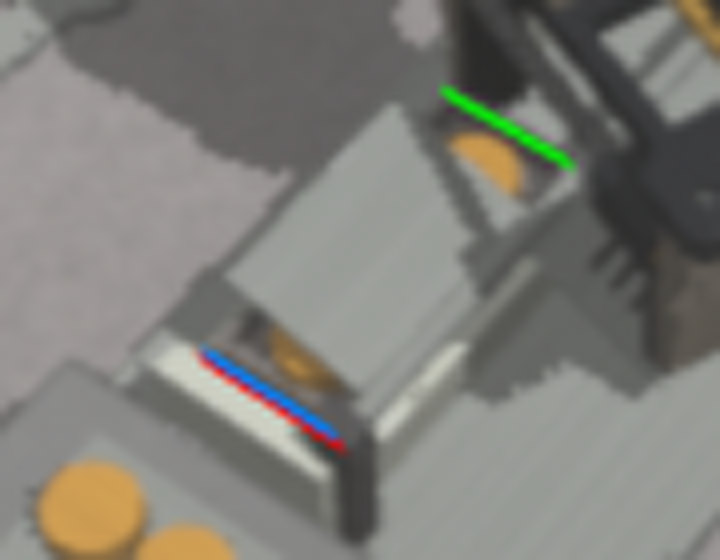

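View pics/e0.png

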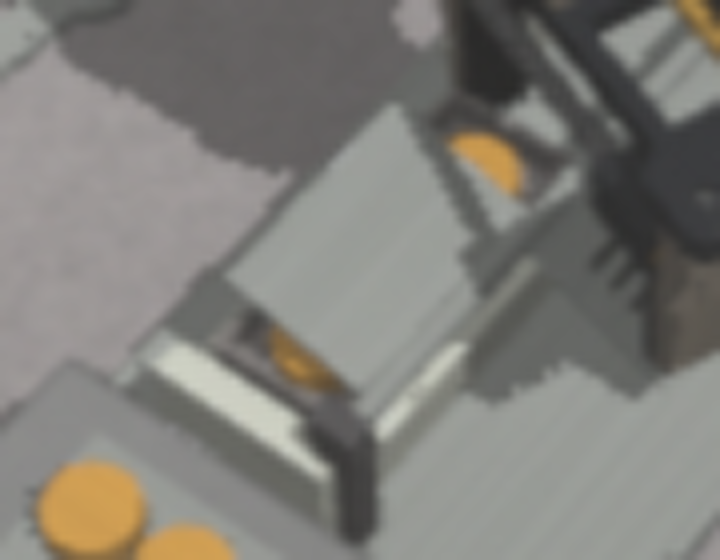

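Visually the nose is at the stop: depth shows nose rim to x≈83–85 and the stop top starting at 85. To separate stop contact from a pedal-finger snag, I'll check the moment sign while pressing slightly more.

```bash
python3 - <<'E'
from h import *
for ax in [-.022,-.020,-.0185]:
    env.movel(tcp(ax,-.014,.038),rate=.03);env.pause(.15)
    s=env.sense();print(ax,s['t'],s['ee_pos']-tcp(ax,-.014,.038),s['wrist_force'],s['moment'],"corner ax:",ax+(s['ee_pos']-tcp(ax,-.014,.038))[0])
E
```

```text
-0.022 17.7917 [-0.0052 -0.     -0.0004] [-14.8081   2.1709  14.9056] [ 0.0412  3.6607 -0.4307] corner ax: -0.02719002009673919
-0.02 18.1917 [-0.007  -0.     -0.0006] [-20.3885   1.8234  19.1005] [-0.1432  4.7423 -0.6673] corner ax: -0.027007891725963278
-0.0185 18.5917 [-0.0084 -0.     -0.0006] [-23.3568   1.4508  22.1613] [-0.2978  5.5418 -0.7945] corner ax: -0.02692294699975743
```

Fz and Mz changes both sit at the tray-finger side (lever ≈ -45 mm), so it is the tray pressing on something solid. Next I back off with the flap still held, then recheck.

```bash
python3 - <<'E'
from h import *
for ax in [-.027,-.045,-.06]:
    env.movel(tcp(ax,-.014,.038),rate=.05);s=env.sense();print(ax,s['t'],s['wrist_force'])
for z in [.05,.06,.07,.085]:
    env.movel(tcp(-.06,-.014,z),rate=.03);s=env.sense();print(z,s['t'],s['wrist_force'])
env.movel(tcp(-.06,-.014,.2),rate=.15)
env.movel(tcp(-.24,-.014,.26),rate=.2)
env.pause(.3)
def inv(t):
    d=np.array(t[:2])-fo[:2];c,sn=np.cos(fo[2]),np.sin(fo[2]);return np.round([c*d[0]+sn*d[1],-sn*d[0]+c*d[1],t[2]],4)
s=env.sense()
for c in ["scene","side","wrist"]:
    im,dp=viewer.read_camera(c)
    for n in ["tray_mid","stop"]:
        print(c,n,[(inv(r['at']),round(r['score'],2)) for r in tip_of(c,n)[:2]])
    H=[((-.025,-.022,.052),(-.025,.022,.052),G)]
    o=overlay(im,c,fo,H,s['ee_pos'],s['tcp_rot'])
    if c!="wrist":
        q=proj(c,F(fo,[.03,0,.05]))[0].astype(int)
        o=cv2.resize(o[q[1]-50:q[1]+50,q[0]-66:q[0]+66],None,fx=6,fy=6,interpolation=cv2.INTER_CUBIC)
    cv2.imwrite(f"pics/f_{c}.png",o)
print(env.sense()['t'])
E
```

```text
-0.027 18.9083 [-5.5061  1.5876  5.8647]
-0.045 19.4167 [2.3578 2.4596 3.3372]
-0.06 19.8667 [0.2736 1.9397 3.609 ]
0.05 20.4167 [-1.1202  2.4811  2.2061]
0.06 20.9 [ 0.3178 -0.6013  0.5158]
0.07 21.3833 [-0.0975 -0.2211  0.1323]
0.085 22.0333 [-0.2126 -0.7443 -0.2552]
scene tray_mid [(array([0.0294, 0.0003, 0.0323]), 0.66)]
scene stop [(array([ 0.0805, -0.0008,  0.0324]), 0.66)]
side tray_mid [(array([0.025 , 0.0024, 0.0316]), 0.52)]
side stop [(array([ 0.082 , -0.0037,  0.0255]), 0.88), (array([-0.0858,  0.0678,  0.052 ]), 0.4)]
wrist tray_mid [(array([0.0293, 0.0016, 0.0364]), 0.94)]
wrist stop []
24.8
```

View pics/f_scene.png

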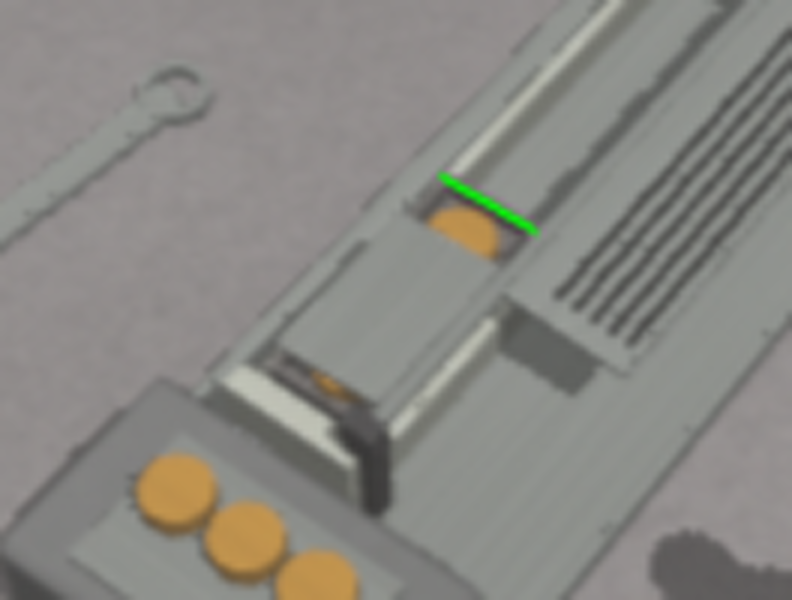

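View pics/f_side.png

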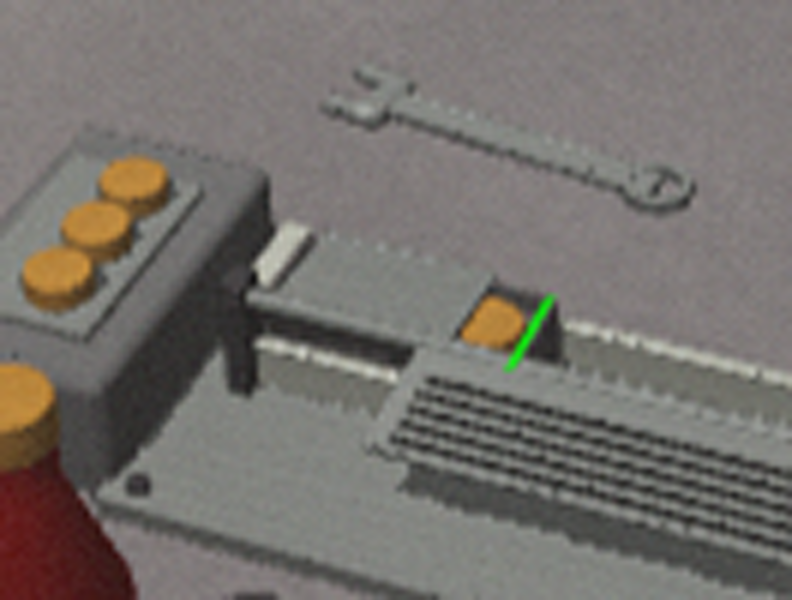

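View pics/f_wrist.png

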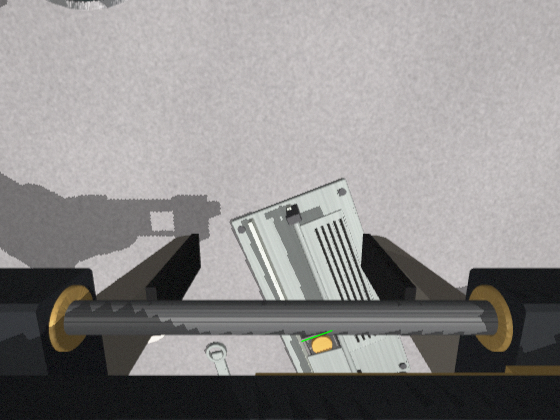

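The predicted home line for the tray's tail (x=-25) coincides with its tail edge in all three views. The flap lies down on the tray and the robot is clear, so I'm handing in.

```bash
python3 - <<'E'
from h import *
for c in ["scene","side"]:
    viewer.read_camera(c)
    for n in ["bottle","tape","wrench"]: print(c,n,[(r['at'],round(r['score'],2)) for r in tip_of(c,n)[:1]])
print(env.sense()['wrist_force'],env.sense()['t'])
print(workorder.finish_job())
E
```

```text
scene bottle [([0.6784, 0.2879, 0.0007], 0.77)]
scene tape [([0.4731, -0.163, 0.0006], 0.68)]
scene wrench [([0.6705, -0.1263, 0.0023], 0.82)]
side bottle [([0.6807, 0.2874, -0.003], 0.97)]
side tape []
side wrench [([0.6678, -0.1226, 0.0008], 0.83)]
[-0.7979 -0.0987  0.3201] 25.2
the job is handed in; nothing more can be done
None
```

The tray is home against the end stop with the flap resting on it, and I handed the job in at about 25 s. I yawed the open hand about 22° across the rod. One fingertip held the pedal down, keeping the flap at about 0.65 rad by geometry. The other pushed the tray until the stop resisted at about 23 N. I then backed off with the pedal still held, let the flap down slowly and moved clear.

**Checks that agreed**
- The tray's tail lies on the computed home line in the scene, side and wrist views.
- Tray centre was detected at feeder x of about 25 to 29 mm, against 30 mm nominal.
- Extra force and moment during the final push acted at the tray finger, so it was not a snag on the pedal.
- The pictures show the flap lying on the tray. I did not measure its angle.
- The bottle and wrench were detected where they started, as was the tape in the scene view.
- Wrist force was near zero when I handed in.

**Checks that disagreed or failed**
- The finger stopped about 2 mm short of the nominal home position. That is within the calibration error and matches a similar offset at first contact with the tray.
- The side view's tray centre (25 mm) is 5 mm short of nominal, about the detector's error.
- During the final push the wrist camera gave one clearly wrong tray detection, which I ignored.
- The tape was not detected in the side view, either before or after.

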